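# Close up the ring stand: clear the ring stick and clip on the upper tray

### The job

Pull the ring stick out of its holder on the display stand and stand it in the tool cup. Then take the ring tray from the sloping easel, lower it level so that all four corner holes go over the four posts, feeling for them as their frame has some sideways play (do not let go of it above the posts), and press it past both spring clips fully home on the post shoulders, never forcing it hard (nothing needs more than about 25 N); let go of everything and leave the hammer, the ring box and the jar where they are.

Things in the scene. Friction and masses are not known exactly. Their poses are not given: they have to be found in the camera images.
- stand: Base of the display stand, fixed to the table: wooden board 150 (x) x 224 (y) x 10 mm; origin at the centre of its underside. In its centre a round stick holder, 36 mm across, top at 57 mm height, with a vertical bore 18 mm wide, floor at 17 mm. On it lies the post frame: four corner posts and two spring clips on one wooden frame.
- stand_home (a point): Point 70 mm above the base's origin (stand axes): the tray's underside centre comes here, give or take the frame's shift. The post frame can slide on the base and starts up to 9 mm off centre along stand y, either way, stiffly (8 N to move it). This shift is NOT in the given poses: it must be seen or felt. In x it has no play.
- stand_posts (a point): Midpoint of the four post tips if the frame were centred, 110 mm above the base's origin (stand axes). Vertical steel posts at x = +-52, y = +-64 mm from the frame's centre: 20 mm thick up to flat shoulders at 70 mm height, above them 10 mm thick up to 110 mm, the last 8 mm tapering to an 8 mm tip.
- stand_clip (a point): Nose of the spring clip at the +y end (a like one at -y) if the frame were centred; clips are 30 mm wide, top about 7 mm below the post tips. They overhang the seated tray's ends by 4 mm. A level tray meets their slopes 23 mm above the shoulders and must be pushed past, with 5 to 15 N besides its weight; then they snap over it.
- easel: Wooden easel fixed to the table, about 150 x 150 mm; origin at the centre of its foot on the table. Its sloping board rises towards its own +x at 30 degrees from level, so it faces the robot's side (-x); a low lip at its lower edge stops the tray.
- tray_handle (a point): Centre of the tray handle's grip bar; axes are the tray's (z normal to it, away from its underside). The bar runs along tray y, 94 mm long, 12 mm thick (x), 16 mm high (z), on two uprights at y = +-43 mm, 48 mm clear of the slab. At the start the tray lies on the easel, inclined 30 degrees with it.
- tray_under (a point): Centre of the tray's underside, 66 mm below tray_handle, same axes. The tray is a wooden slab 130 (x) x 170 (y) x 10 mm, about 0.4 kg, with four 12.4 mm through holes at x = +-52, y = +-64 mm (the posts' pattern). It fits either way round.
- stick_grip (a point): Point on the ring stick's axis at the middle of its wooden handle; z along the stick, up while it stands in the holder. The stick is 170 mm long, about 0.1 kg: the lower 95 mm a tapering aluminium rod (11 mm at the foot to 15 mm), the upper 75 mm a round handle 19 mm thick. This point is 135 mm above its foot and 35 mm below its top.
- stick_foot (a point): Centre of the stick's foot (lower end), same axes.
- cup: Heavy grey open cup fixed to the table, 76 mm across at the rim, 90 mm high, wall 4 mm, inner floor about 5 mm up; origin at the centre of its underside.
- hammer: Bystander: small hammer lying on the table, about 200 mm long; origin under its middle.
- ringbox: Bystander: black ring box 50 x 50 x 30 mm; origin at the centre of its underside.
- polish: Bystander: white jar, 44 mm across, 75 mm high; origin at the centre of its underside.
Mind the look-alikes: they are no part of the job. Leave any red look-alike of the part that bears tray_handle alone.

How it is judged (in metres and radians):
On the way:
1. the ring stick stands in the tool cup (horizontal distance between stick_foot and cup below 0.038 m and z of stick_foot in the frame of cup below 0.035 m), for 0.2 s.
At the end, for the whole second after the job is handed in: Stick foot in the cup (within 38 mm of its axis, under 35 mm above its underside); tray underside 70 mm above the stand's origin +-3 mm, centred +-3 mm in x, +-12 mm in y, level within 0.035 rad, x axes aligned within 0.05 rad either way round; both released and at rest (all of step 1 and x of tray_under in the frame of stand between -0.003 and 0.003 m and y of tray_under in the frame of stand between -0.012 and 0.012 m and z of tray_under in the frame of stand between 0.067 and 0.073 m and angle between tray_under's own z axis and vertical below 0.035 rad and angle between the x axis of tray_under and the x axis of stand, either way round below 0.05 rad and linear speed of each of tray, stick below 0.02 m/s); the robot touches nothing.
It fails at once if the tray is forced: pressed on the stand with over 80 N (contact force between tray and stand above 80 N).
It fails at once if the tray is let go more than 35 mm above the shoulders while over the stand (z of tray_under in the frame of stand above 0.105 m and horizontal distance between tray_under and stand below 0.1 m and contact force between the fingers and tray below 0.05 N).
It fails at once if the hammer is pushed more than 20 mm (distance of hammer from where it was at the start of the episode above 0.02 m).
It fails at once if the ring box is pushed more than 20 mm (distance of ringbox from where it was at the start of the episode above 0.02 m).
It fails at once if the jar is pushed more than 20 mm (distance of polish from where it was at the start of the episode above 0.02 m).
It also fails if it takes over 67 s, if anything falls off the work surface, if the arm or the gripper's body presses on something with over 40 N, if the wrist force passes 120 N, or if a joint passes its speed limit or range.

### The arm

A 7-joint arm with a two-finger parallel gripper is mounted at the origin on the work surface. World frame = base frame: x ahead of the robot, y to its left, z up, the work surface at z = 0. Lengths are in mm, angles in rad, forces in N, time in s.
With the tool pointing down it reaches from about 425 to 800 mm from the base axis. Payload 8.3 kg.
Tool frame: the origin (TCP) lies at the very end of the fingers, on their centre line; the grasp point (between the pads) lies 19 mm behind it (arm.grasp_offset is the distance from the TCP to the grasp point, in mm); z points along the fingers, x is the direction in which the jaws open and shut, and the axes are right-handed (so a half turn about z gives the same grasp; the last joint's range is limited). The gripper opens to 85 mm and grips with 20 to 120 N. Pads are 22 mm wide; open, the fingers measure 114 mm over their backs; the gripper's body (76 mm by 85 mm) begins 54 mm behind the grasp point. The pads swing forward as they close: fully open they stand 13 mm farther back than shut.
Start: joints at [-1.363, 0.383, 0.016, 1.37, -0.006, 1.388, -0.046], TCP at [167.137, 602.219, 231.279] pointing down, gripper open.
Joint ranges: [-2.95, 2.95], [-0.25, 2.06], [-1.52, 1.56], [0.18, 2.33], [-1.44, 4.58], [0.02, 2.06], [-3.01, 3.01]. Speed limits (rad/s): [2.39, 2.39, 3.01, 3.01, 3.14, 3.14, 3.14].

### API

Orientations are given as a unit quaternion [x, y, z, w].
In Python, from rig import arm, cams gives the robot as it stands.
- The arm moves only by the tool play_rows, never from a script. Its argument "rows" is a list of rows, each a list of 6 numbers: the shift along the tool's x, y, z in cm, then the turn, a rotation vector about the tool's x, y, z in units of 6 degrees (1.0 is 6 degrees). In form: [[x, y, z, wx, wy, wz], ...]. A call has 1 to 5 rows; each row shifts and turns the pose as measured when the row begins, along the tool's axes as they then stand; what a row does not reach is not made up. A row lasts 1/8 s, in which the tool goes at most 62.5 mm and 10.7 degrees, less where a joint would pass 70% of its speed; a pose out of reach is approached as far as the arm can. A call is refused whole if a number of a shift passes 6.25 or a number of a turn 1, either way. A call with a gripper value outside its range is refused whole. "gripper" is the opening, from 0 (shut) to 1 (fully open), set as the call begins (left out, the last holds). The fingers move at their own pace and stop on an object; the grip force is fixed at half the most. Time passes only in rows, so rows that do not move let the fingers close. It gives the time, the measured TCP pose, the force and the opening at its end, in the units of the state.
- arm.observe(): the state, without advancing time (a new reading comes with each control period).
- cams.get_image(name): name is "scene" or "side" or "wrist"; returns a dict with "img" (480x640x3 uint8, red, green, blue), "fov_y" (degrees; the focal length in pixels is half the picture's height over the tangent of half this angle, whatever the lens; pixels are square), "cx", "cy" (the principal point, pixels), "rvec" (rotation vector, rad) and "tvec" (3), from world to camera coordinates, as OpenCV has them; the wrist camera has in their place "hand_eye" (4x4, takes a point from camera to tool coordinates, whose origin is the TCP and whose axes are the tool frame's). Camera axes: x right, y down, z forward; pixel columns grow to the right and rows downward; lengths in mm; the calibration is good to about 2 mm. A picture is of the moment at which its call begins: read the wrist's pose just before it. There is no depth.
- arm.hand_in(): hands the job in, once; it reports no verdict.
The state is a dict: "t": time; "q": joint angles; "joint_velocities": joint speeds; "tau": joint torques, N m; "eef_pos": TCP position; "eef_rot": TCP orientation; "force": force on the tool from outside, world axes, zero at the start; "ft_torque": the same for the moment, N m; "grip_width": opening from 0.0 (shut) to 1.0 (fully open).
Only numpy, scipy, OpenCV 4.12 (cv2) and the standard library are available. Lean on these libraries where they do the work, as an engineer would, in place of code of your own. Each camera call takes 0.05 s, during which the arm holds its last target.

## Working session

There is one attempt and no reset: what is moved stays moved. The work goes in short steps, Python scripts to look and compute and a tool call to move; the robot and the scene stay as the last step left them, time stands still between calls to the robot, and variables do not carry over. Pictures are saved under pics/ and viewed, and the job is handed in when it is done.

Besides the shell and the picture viewer there is one more tool, called after "Emit:" in YAML: its name, and indented under it one key for each argument. play_rows: Moves the arm, as the interface text tells. Its arguments: {"type":"object","properties":{"rows":{"type":"array","items":{"type":"array","items":{"type":"number"}}},"gripper":{"type":"number"}},"required":["rows"]}

```bash
ls; mkdir -p pics; python3 - <<'E'
from rig import arm,cams
import cv2
print(arm.observe())
for n in ["scene","side","wrist"]:
    d=cams.get_image(n); cv2.imwrite(f"pics/{n}0.png",d["img"][:,:,::-1]); print(n,{k:v for k,v in d.items() if k!="img"})
E
```

```text
pics
{'t': 0.0, 'q': array([-1.36288609,  0.38420267,  0.01634495,  1.37114188, -0.00629446,
        1.38821419, -0.04650494]), 'joint_velocities': array([ 0.00181355,  0.00109445, -0.00022317,  0.00032222,  0.00086818,
        0.00182986,  0.00065741]), 'tau': array([ 8.52132325e-04, -6.27593708e+01,  8.44922941e-01, -3.71821296e+01,
        1.67639006e-02,  1.41347919e-02, -2.35122087e-05]), 'eef_pos': array([167.01180553, 601.75155238, 230.30632857]), 'eef_rot': array([ 7.96061372e-01,  6.05215146e-01, -7.54622616e-04,  5.91102912e-04]), 'force': array([ 1.02626348, -0.08842805, -0.84508253]), 'ft_torque': array([-0.00936852,  0.03628033, -0.00681254]), 'grip_width': 0.9989195117284627}
scene {'fov_y': 44.125130057567, 'cx': 316.6251201705213, 'cy': 244.32257183052585, 'rvec': array([ 1.84400496,  1.24807815, -0.68596454]), 'tvec': array([-260.91453896, -156.17435018, 1633.17950174])}
side {'fov_y': 53.51729808186224, 'cx': 316.8499334065054, 'cy': 246.62392109151708, 'rvec': array([ 2.41957903, -0.43033918,  0.17922359]), 'tvec': array([-422.72227643,  251.93652636,  952.70049522])}
wrist {'fov_y': 63.643769223459046, 'cx': 321.2930329834971, 'cy': 240.63802706688293, 'hand_eye': array([[ 9.99999902e-01, -1.38347695e-04, -4.20923245e-04,
         1.18347065e-01],
       [ 2.43492826e-04,  9.65282739e-01,  2.61207148e-01,
        -6.48483768e+01],
       [ 3.70172536e-04, -2.61207225e-01,  9.65282678e-01,
        -1.41638480e+02],
       [ 0.00000000e+00,  0.00000000e+00,  0.00000000e+00,
         1.00000000e+00]])}
```

View pics/scene0.png

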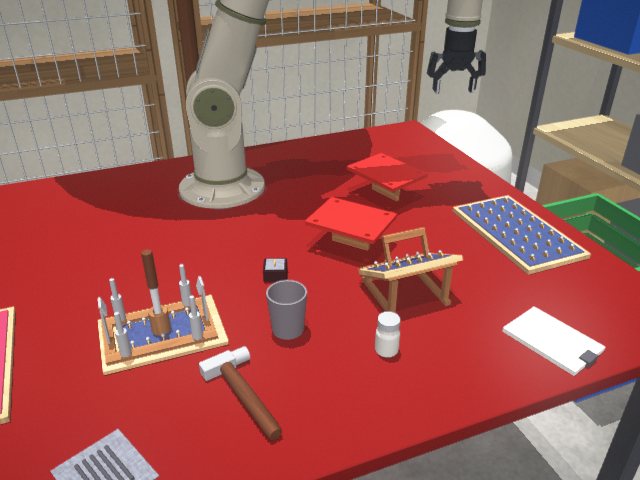

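View pics/side0.png

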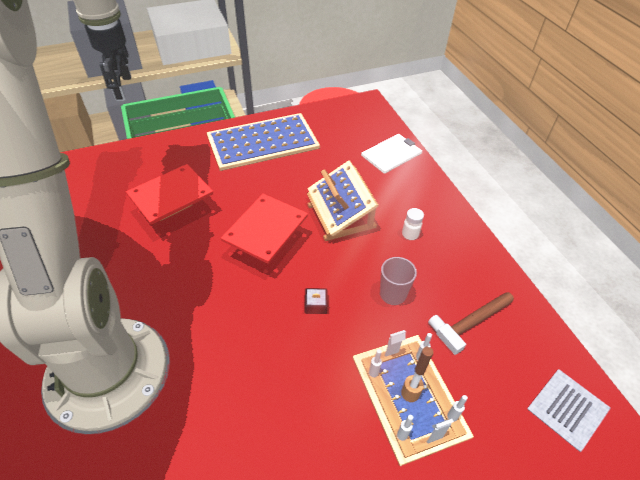

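View pics/wrist0.png

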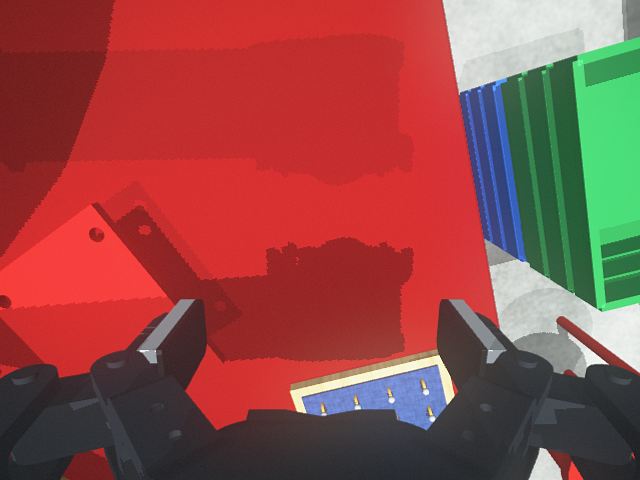

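The two fixed views show the stand (scene ~(160,320), side ~(412,400)), cup (287,310)/(397,280), easel with tray (410,265)/(342,205), and red look-alikes. Next, zoomed crops.

```bash
cat > h.py <<'E'
import numpy as np, cv2
from rig import arm,cams
from scipy.spatial.transform import Rotation as R
from scipy.optimize import least_squares
def cam(name):
    d=cams.get_image(name); f=240/np.tan(np.radians(d["fov_y"]/2))
    K=np.array([[f,0,d["cx"]],[0,f,d["cy"]],[0,0,1]])
    if name=="wrist":
        pass
    return d["img"],K,d
def fixed(name):
    i,K,d=cam(name); return i,K,cv2.Rodrigues(d["rvec"])[0],np.array(d["tvec"])
def wrist():
    s=arm.observe(); i,K,d=cam("wrist")
    T=np.eye(4);T[:3,:3]=R.from_quat(s["eef_rot"]).as_matrix();T[:3,3]=s["eef_pos"]
    C=np.linalg.inv(T@d["hand_eye"]); return i,K,C[:3,:3],C[:3,3]
def proj(c,P):
    P=np.atleast_2d(P); q=(P@c[1].T+c[2])@c[0].T; return q[:,:2]/q[:,2:]
def ray(c,uv):
    d=c[1].T@np.linalg.inv(c[0])@np.array([uv[0],uv[1],1.]); o=-c[1].T@c[2]; return o,d/np.linalg.norm(d)
def onz(c,uv,z):
    o,d=ray(c,uv); return o+d*(z-o[2])/d[2]
def tri(cs,uvs):
    A=0;b=0;L=[]
    for c,u in zip(cs,uvs):
        o,d=ray(c,u);M=np.eye(3)-np.outer(d,d);A=A+M;b=b+M@o;L.append((o,M))
    p=np.linalg.solve(A,b); return p,[np.linalg.norm(M@(p-o)) for o,M in L]
def crop(img,x0,y0,w,h,s,fn):
    c=cv2.resize(img[y0:y0+h,x0:x0+w],None,fx=s,fy=s,interpolation=cv2.INTER_CUBIC)[:,:,::-1]
    cv2.imwrite(fn,c)
E
python3 - <<'E'
from h import *
import pickle
S=fixed("scene");D=fixed("side")
pickle.dump({"S":S[1:],"D":D[1:]},open("cams.pkl","wb"))
crop(S[0],85,235,160,145,5,"pics/s_stand.png")
crop(D[0],345,320,140,145,4,"pics/d_stand.png")
crop(S[0],340,220,140,100,5,"pics/s_easel.png")
crop(D[0],295,150,110,100,6,"pics/d_easel.png")
E
```

```text
(no output)
```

View pics/s_stand.png

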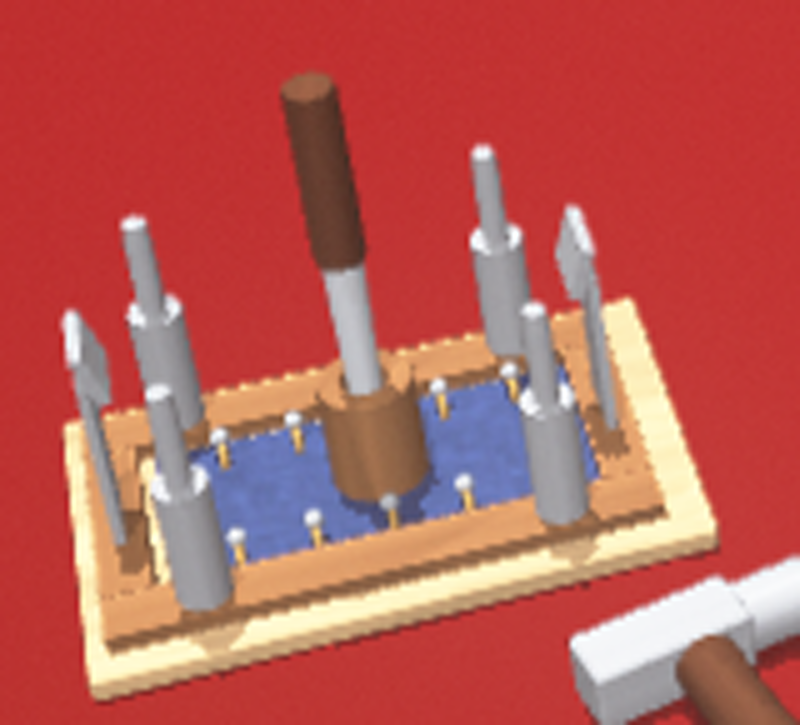

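View pics/d_stand.png

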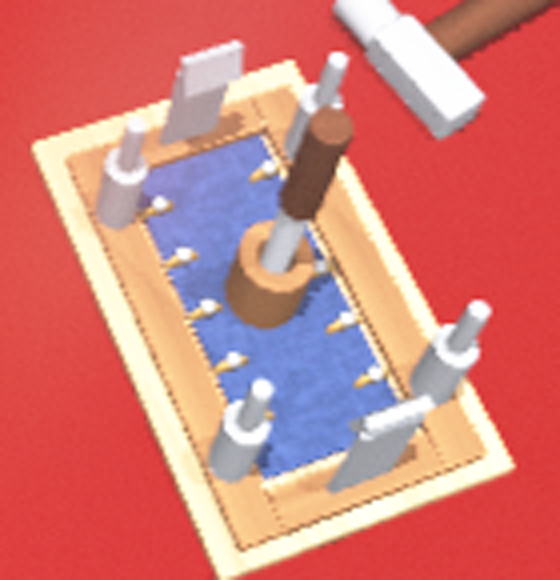

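View pics/s_easel.png

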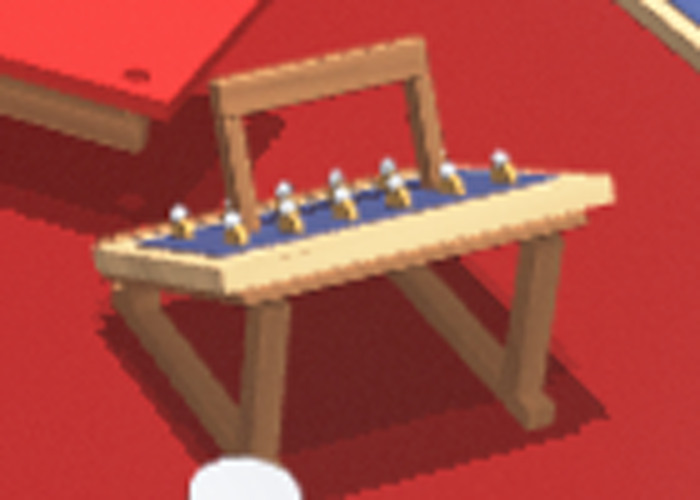

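View pics/d_easel.png

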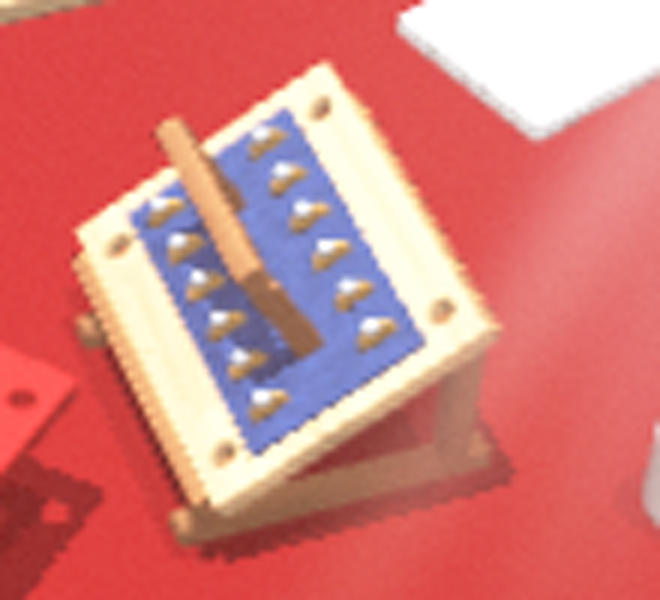

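```bash
cat > m1.py <<'E'
from h import *
import pickle
c=pickle.load(open("cams.pkl","rb"));S=c["S"];D=c["D"]
s=lambda p:(85+p[0]/5-.4,235+p[1]/5-.4)
d=lambda p:(345+p[0]/4-.4,320+p[1]/4-.4)
se=lambda p:(340+p[0]/5-.4,220+p[1]/5-.4)
de=lambda p:(295+p[0]/6-.4,150+p[1]/6-.4)
def T(n,a,b):
    p,e=tri([S,D],[a,b]);print(n,p.round(1),np.round(e,1));return p
for n,a,b in [("tip-x-y",(133,223),(262,388)),("tip+x-y",(158,390),(480,310)),("tip-x+y",(483,152),(136,127)),("tip+x+y",(533,310),(337,62)),
 ("c-x-y",(65,425),(222,578)),("c+x-y",(93,685),(513,465)),("c-x+y",(632,300),(33,147)),("c+x+y",(717,535),(295,62)),
 ("sticktop",(308,85),(333,125)),("stickbot",(345,265),(303,208))]: T(n,s(a),d(b))
for n,a,b in [("hi-y",(228,262),(497,325)),("hi+y",(612,178),(325,65)),("lo-y",(97,248),(205,505)),("bar-y",(213,85),(262,272)),("bar+y",(422,40),(172,122))]: T(n,se(a),de(b))
# cup rim scene/side
T("cup",(287,293),(398,272))
E
python3 m1.py
```

```text
tip-x-y [ 495.7 -320.4  112.3] [0.6 0.6]
tip+x-y [ 599.3 -322.4  112.8] [0. 0.]
tip-x+y [ 497.6 -193.   111.6] [0. 0.]
tip+x+y [ 601.1 -195.   111.2] [0.2 0.2]
c-x-y [ 472.8 -362.5   11.6] [0.5 0.5]
c+x-y [ 621.2 -364.8   10.8] [0.4 0.4]
c-x+y [ 476.7 -141.4   10.6] [0.5 0.5]
c+x+y [ 626.8 -144.2   10.1] [0.1 0.1]
sticktop [ 549.2 -253.3  188.9] [0.1 0.1]
stickbot [ 550.6 -253.5  111.6] [0.8 0.8]
hi-y [659.7 156.4 108.1] [1. 1.]
hi+y [659.2 326.2 103.4] [0.2 0.2]
lo-y [542.3 161.6  37.9] [0.9 0.9]
bar-y [574.5 193.2 129.1] [0.3 0.3]
bar+y [573.7 288.3 127.4] [0.1 0.1]
cup [624.9 -26.4  86.8] [0.8 0.8]
```

```bash
python3 - <<'E'
from h import *
S=fixed("scene");D=fixed("side")
crop(S[0],255,250,160,120,5,"pics/s_cup.png")
crop(D[0],295,190,160,130,5,"pics/d_cup.png")
E
```

```text
(no output)
```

View pics/s_cup.png

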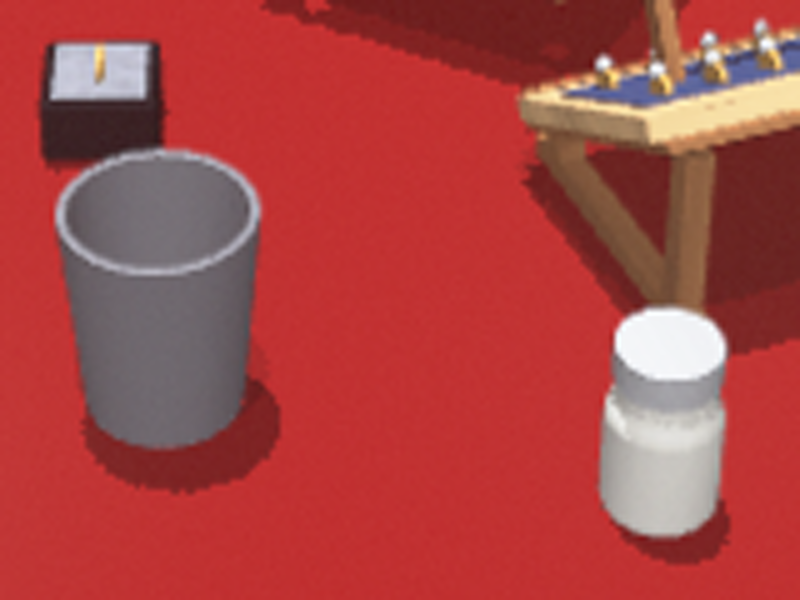

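View pics/d_cup.png

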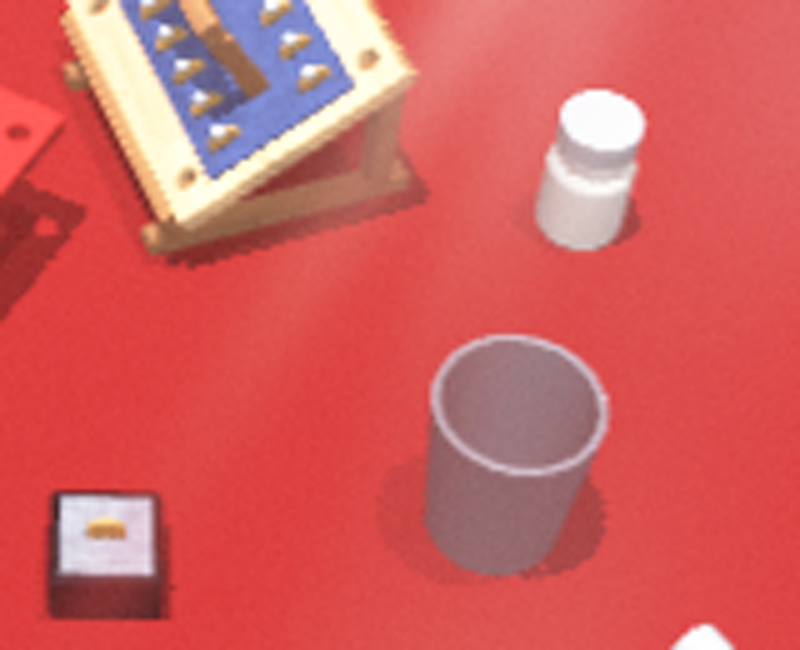

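Measurements agree with the given sizes (tips z≈112, stick vertical at (549,-253), bar ≈(574,241), cup (625,-27)). The frame is shifted about -4.4 mm along y. Swinging along an arc towards the tray first for a look.

Emit:
play_rows:
  rows:
    - [-0.3, 6.1, 0, 0, 0, 0.95]
    - [-0.3, 6.1, 0, 0, 0, 0.95]
    - [-0.3, 6.1, 0, 0, 0, 0.95]
    - [-0.3, 6.1, 0, 0, 0, 0.95]
    - [-0.3, 6.1, 0, 0, 0, 0.95]
  gripper: 1

```text
t: 0.98
eef_pos: [429.3, 453.3, 229.5]
eef_rot: [0.921, 0.39, -0.001, -0.001]
force: [0.1, 0.5, -0.0]
grip_width: 1.001
```

Emit:
play_rows:
  rows:
    - [-0.3, 6.1, 0, 0, 0, 0.95]
    - [-0.3, 6.1, 0, 0, 0, 0.95]
    - [-0.3, 6.1, 0, 0, 0, 0.95]
    - [-0.3, 6.1, 0, 0, 0, 0.95]
    - [0, 0, 0, 0, 0, 0]

```text
t: 1.6
eef_pos: [572.8, 240.8, 228.9]
eef_rot: [0.982, 0.189, -0.0, 0.001]
force: [-1.2, 1.0, -0.4]
grip_width: 0.999
```

```bash
python3 - <<'E'
from h import *
import pickle
w=wrist(); cv2.imwrite("pics/w1.png",w[0][:,:,::-1]); pickle.dump(w[1:],open("w1.pkl","wb"))
E
```

```text
(no output)
```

View pics/w1.png

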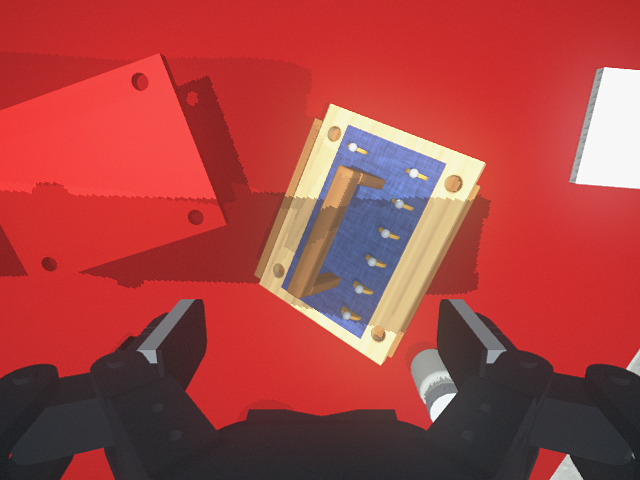

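```bash
python3 - <<'E'
import cv2
i=cv2.imread("pics/w1.png"); cv2.imwrite("pics/w1z.png",cv2.resize(i[90:375,240:500],None,fx=2.8/1.4,fy=2.0,interpolation=cv2.INTER_CUBIC))
E
```

```text
(no output)
```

View pics/w1z.png

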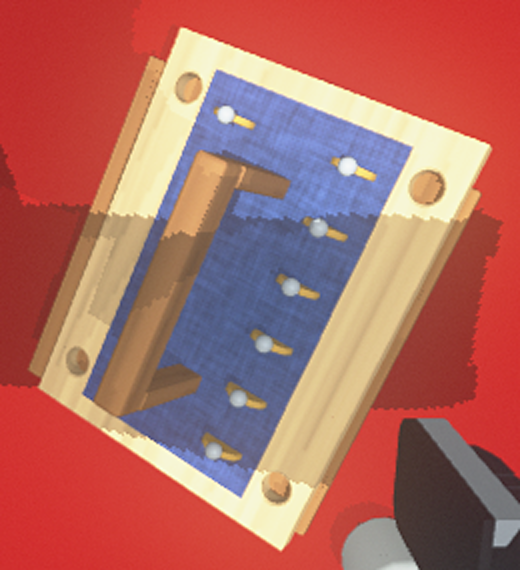

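```bash
cat > m2.py <<'E'
from h import *
import pickle
c=pickle.load(open("cams.pkl","rb"));S=c["S"];D=c["D"];W=pickle.load(open("w1.pkl","rb"))
se=lambda p:(340+p[0]/5-.4,220+p[1]/5-.4)
de=lambda p:(295+p[0]/6-.4,150+p[1]/6-.4)
wz=lambda p:(240+p[0]/2-.25,90+p[1]/2-.25)
hx,hy=52,64
obs=[]
for p,a in [((-hx,hy,10),(189,87)),((hx,hy,10),(428,188)),((hx,-hy,10),(276,487)),((-hx,-hy,10),(77,361)),((-65,85,10),(180,28)),((65,85,10),(491,148)),((65,-85,10),(283,549)),((-65,-85,10),(38,388))]: obs.append((W,p,wz(a)))
for p,a in [((-hx,hy,10),(120,243)),((hx,hy,10),(320,107)),((hx,-hy,10),(443,310)),((-hx,-hy,10),(225,453)),((-65,85,10),(78,235)),((65,85,10),(325,65)),((65,-85,10),(497,325)),((-65,-85,10),(205,505))]: obs.append((D,p,de(a)))
for p,a in [((65,85,10),(612,178)),((65,-85,10),(228,262)),((-65,-85,10),(97,248)),((6,-47,74),(213,85)),((6,47,74),(422,40))]: obs.append((S,p,se(a)))
P=np.array([o[1] for o in obs],float)
def res(v,sel):
    M=R.from_rotvec(v[3:]).as_matrix()
    return np.concatenate([(proj(obs[i][0],M@P[i]+v[:3])[0]-obs[i][2]) for i in sel])
for sel in (range(8),range(8,16),range(21),list(range(8))+list(range(16,21))):
    r=least_squares(res,[595,241,60,0,-np.pi/6,0],args=(sel,),loss="soft_l1")
    v=r.x;M=R.from_rotvec(v[3:]).as_matrix()
    print("under",v[:3].round(1),"handle",(v[:3]+M@[0,0,66]).round(1),"zaxis",M[:,2].round(3),"y",M[:,1].round(3),"ypr",R.from_matrix(M).as_euler("ZYX",degrees=True).round(2),"rms",np.sqrt(np.mean(r.fun**2)).round(2))
E
python3 m2.py
```

```text
under [607.6 242.3  59.4] handle [575.8 242.7 117.3] zaxis [-0.481  0.006  0.877] y [0.015 1.    0.001] ypr [ -0.88 -28.73   0.09] rms 0.39
under [604.1 234.7  72. ] handle [572.1 236.8 129.6] zaxis [-0.486  0.033  0.873] y [ 0.019  0.999 -0.027] ypr [ -0.26 -29.09  -1.76] rms 0.54
under [607.2 242.7  61.9] handle [574.3 242.9 119.1] zaxis [-0.497  0.003  0.868] y [0.012 1.    0.003] ypr [ -0.79 -29.81   0.21] rms 0.83
under [607.1 242.5  61.3] handle [574.5 242.4 118.6] zaxis [-0.495 -0.002  0.869] y [0.011 1.    0.008] ypr [ -0.88 -29.65   0.54] rms 0.82
```

Emit:
play_rows:
  rows:
    - [-0.4, 5.6, 0, 0, 0, 0.88]
    - [-0.4, 5.6, 0, 0, 0, 0.88]
    - [-0.4, 5.6, 0, 0, 0, 0.88]
    - [-0.4, 5.6, 0, 0, 0, 0.88]
    - [-0.4, 5.6, 0, 0, 0, 0.88]

```text
t: 2.28
eef_pos: [608.1, -21.6, 226.0]
eef_rot: [1.0, -0.031, -0.002, -0.004]
force: [1.4, -0.3, 0.7]
grip_width: 1.001
```

Emit:
play_rows:
  rows:
    - [-0.4, 5.6, 0, 0, 0, 0.88]
    - [-0.4, 5.6, 0, 0, 0, 0.88]
    - [0, 0, 0, 0, 0, 0]

```text
t: 2.65
eef_pos: [587.0, -136.2, 225.4]
eef_rot: [0.992, -0.126, -0.002, -0.003]
force: [0.5, 0.4, -0.1]
grip_width: 0.998
```

```bash
cat > to.py <<'E'
import sys
from h import *
# to.py x y z [tool-x azimuth deg, pitch deg about world.. ] -> total shift in tool axes (cm) and turn (units)
a=[float(v) for v in sys.argv[1:]]
s=arm.observe(); M=R.from_quat(s["eef_rot"]).as_matrix()
print("t",round(s["t"],2),"pos",s["eef_pos"].round(1),"F",s["force"].round(1),"grip",round(s["grip_width"],3),"az",np.degrees(np.arctan2(M[1,0],M[0,0])).round(2),"z",M[:,2].round(3))
print("shift cm",(M.T@(np.array(a[:3])-s["eef_pos"])/10).round(2))
if len(a)>3:
    x=np.radians(a[3]); p=np.radians(a[4] if len(a)>4 else 0)
    # desired tool z: pitched by p: (sin p,0,-cos p) in yawed frame
    Y=R.from_euler("Z",x).as_matrix(); z=Y@[np.sin(p),0,-np.cos(p)]; X=Y@[np.cos(p),0,np.sin(p)]; T=np.c_[X,np.cross(z,X),z]
    print("turn units",(np.degrees(R.from_matrix(M.T@T).as_rotvec())/6).round(2))
E
python3 to.py 549.5 -253.3 133 -25; python3 - <<'E'
from h import *
import pickle
w=wrist(); cv2.imwrite("pics/w2.png",w[0][:,:,::-1]); pickle.dump(w[1:],open("w2.pkl","wb"))
E
```

```text
t 2.65 pos [ 587.  -136.2  225.4] F [ 0.5  0.4 -0.1] grip 0.998 az -14.5 z [-0.003  0.007 -1.   ]
shift cm [-0.65 12.33  9.17]
turn units [-0.05  0.05  1.75]
```

View pics/w2.png

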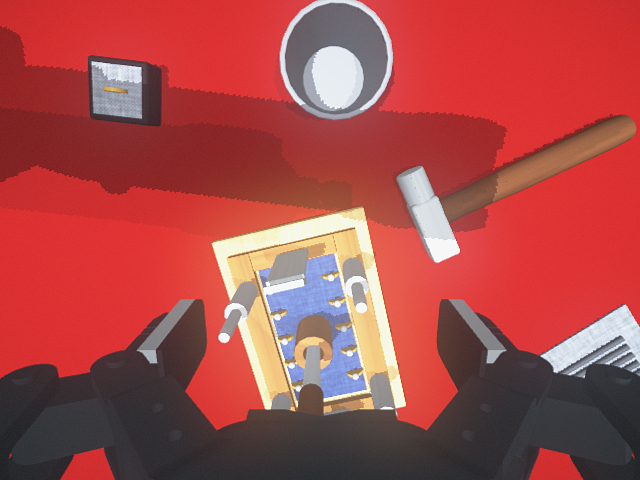

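```bash
python3 - <<'E'
from h import *
import pickle
W=pickle.load(open("w2.pkl","rb"));c=pickle.load(open("cams.pkl","rb"))
print("cup rim",onz(W,(336,59),90).round(1),"holder top",onz(W,(314,353),57).round(1))
print("tips",onz(W,(224,338),110).round(1),onz(W,(361,308),110).round(1))
print("cup SD",tri([c["S"],c["D"]],[(286.2,292),(398.4,270.4)])[0].round(1))
for n,C in c.items(): print(n, "bore", proj(C,[549.5,-253.3,57]).round(1))
print("corner",[onz(W,u,10).round(1) for u in [(212,242),(363,207),(406,404)]])
E
```

```text
cup rim [625.9 -26.6  90. ] holder top [ 550.5 -252.2   57. ]
tips [ 498.6 -193.2  110. ] [ 602.  -194.9  110. ]
cup SD [625.6 -27.   90.8]
S bore [[157.7 311.1]]
D bore [[414.1 384.1]]
corner [array([ 478. , -139.8,   10. ]), array([ 625.6, -142.9,   10. ]), array([ 622.4, -363.2,   10. ])]
```

Emit:
play_rows:
  rows:
    - [-0.2, 5.2, 0, 0, 0, 0.85]
    - [-0.4, 5.2, 0, 0, 0, 0.85]
    - [0, 1.5, 0, 0, 0, 0]
    - [0, 0, 0, 0, 0, 0]

```text
t: 3.2
eef_pos: [551.3, -233.8, 222.7]
eef_rot: [0.979, -0.203, -0.003, -0.007]
force: [0.2, -0.2, 0.0]
grip_width: 0.996
```

```bash
python3 to.py 549.8 -253 133 -25
```

```text
t 3.2 pos [ 551.3 -233.8  222.7] F [ 0.2 -0.2  0. ] grip 0.996 az -23.38 z [-0.003  0.014 -1.   ]
shift cm [0.7  1.92 8.94]
turn units [-0.11  0.08  0.27]
```

Emit:
play_rows:
  rows:
    - [0.5, 1.8, 0.2, -0.12, 0.08, 0]
    - [0.2, 0.2, 0, 0, 0, 0]
    - [0, 0, 3, 0, 0, 0]
    - [0, 0, 3, 0, 0, 0]
    - [0, 0, 2, 0, 0, 0]

```text
t: 3.82
eef_pos: [555.7, -249.3, 139.4]
eef_rot: [0.981, -0.196, 0.002, -0.0]
force: [-0.5, -0.1, 0.2]
grip_width: 0.998
```

```bash
python3 to.py 549.8 -253 133 -25
```

```text
t 3.83 pos [ 555.7 -249.3  139.4] F [-0.5 -0.1  0.2] grip 0.998 az -22.58 z [ 0.005 -0.    -1.   ]
shift cm [-0.4   0.57  0.64]
turn units [-0.01 -0.04  0.4 ]
```

Emit:
play_rows:
  rows:
    - [-0.4, 0.55, 0.65, 0, 0, 0]
    - [0, 0, 0, 0, 0, 0]

```text
t: 4.08
eef_pos: [549.6, -251.5, 131.4]
eef_rot: [0.981, -0.195, 0.001, -0.001]
force: [-0.6, 0.8, 0.2]
grip_width: 1.003
```

```bash
python3 to.py 549.8 -253 133 -22.5
```

```text
t 4.08 pos [ 549.6 -251.5  131.4] F [-0.6  0.8  0.2] grip 1.003 az -22.45 z [ 0.002  0.001 -1.   ]
shift cm [ 0.07  0.13 -0.16]
turn units [-0.01 -0.02  0.01]
```

Emit:
play_rows:
  rows:
    - [0, 0.1, -0.1, 0, 0, 0]
    - [0, 0, 0, 0, 0, 0]
    - [0, 0, 0, 0, 0, 0]
    - [0, 0, 0, 0, 0, 0]
    - [0, 0, 0, 0, 0, 0]
  gripper: 0

```text
t: 4.7
eef_pos: [550.7, -252.8, 135.4]
eef_rot: [0.981, -0.194, 0.003, -0.001]
force: [-0.8, -0.3, -1.2]
grip_width: 0.206
```

```bash
python3 to.py 549.8 -253 133 -22.5
```

```text
t 4.7 pos [ 550.7 -252.8  135.4] F [-0.8 -0.3 -1.2] grip 0.206 az -22.41 z [ 0.006 -0.    -1.   ]
shift cm [-0.08  0.06  0.23]
turn units [-0.02 -0.05  0.01]
```

Emit:
play_rows:
  rows:
    - [0, 0, -2, 0, 0, 0]
    - [0, 0, -2.5, 0, 0, 0]
    - [0, 0, -2.5, 0, 0, 0]
    - [0, 0, -2.5, 0, 0, 0]
    - [0, 0, -1.5, 0, 0, 0]

```text
t: 5.32
eef_pos: [548.8, -251.8, 245.6]
eef_rot: [0.981, -0.194, 0.0, -0.001]
force: [-0.2, 0.3, -1.1]
grip_width: 0.205
```

```bash
python3 to.py 625.8 -27 240 -3; python3 - <<'E'
from h import *
D=fixed("side"); S=fixed("scene")
cv2.imwrite("pics/lift.png",np.hstack([S[0][200:400,60:320],D[0][200:400,300:560]])[:,:,::-1])
E
```

```text
t 5.33 pos [ 548.8 -251.8  245.6] F [-0.2  0.3 -1.1] grip 0.205 az -22.42 z [ 0.001  0.002 -1.   ]
shift cm [ -1.46 -23.72   0.6 ]
turn units [-0.02 -0.   -3.24]
```

View pics/lift.png

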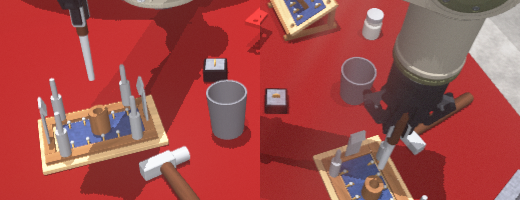

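Emit:
play_rows:
  rows:
    - [0.5, -4.7, 0, 0, 0, -0.65]
    - [0.5, -4.7, 0, 0, 0, -0.65]
    - [0.5, -4.7, 0, 0, 0, -0.65]
    - [0.5, -4.7, 0, 0, 0, -0.65]
    - [0.5, -4.5, 0, 0, 0, -0.65]

```text
t: 6.05
eef_pos: [630.9, -33.3, 239.7]
eef_rot: [1.0, -0.026, -0.003, 0.0]
force: [0.6, -0.3, -1.3]
grip_width: 0.208
```

Emit:
play_rows:
  rows:
    - [0, 0, 0, 0, 0, 0]

```text
t: 6.18
eef_pos: [631.2, -27.0, 237.4]
eef_rot: [1.0, -0.021, -0.004, -0.001]
force: [-0.2, -0.8, -1.4]
grip_width: 0.208
```

```bash
python3 to.py 625.8 -27 132 -3
```

```text
t 6.17 pos [631.2 -27.  237.4] F [-0.2 -0.8 -1.4] grip 0.208 az -2.42 z [-0.008  0.002 -1.   ]
shift cm [-0.46  0.04 10.54]
turn units [-0.01  0.08  0.1 ]
```

Emit:
play_rows:
  rows:
    - [-0.45, 0, 1, 0, 0.08, 0]
    - [0, 0, 3, 0, 0, 0]
    - [0, 0, 3, 0, 0, 0]
    - [0, 0, 2.6, 0, 0, 0]
    - [0, 0, 0.6, 0, 0, 0]

```text
t: 6.8
eef_pos: [623.7, -29.0, 127.3]
eef_rot: [1.0, -0.023, -0.003, 0.0]
force: [0.7, -0.2, -2.1]
grip_width: 0.207
```

Emit:
play_rows:
  rows:
    - [0, 0, 0, 0, 0, 0]

```text
t: 6.92
eef_pos: [623.4, -29.5, 127.0]
eef_rot: [1.0, -0.023, -0.003, 0.0]
force: [-0.2, -0.1, -0.5]
grip_width: 0.206
```

```bash
python3 to.py 625.8 -27 127 -3
```

```text
t 6.92 pos [623.4 -29.5 127. ] F [-0.2 -0.1 -0.5] grip 0.206 az -2.65 z [-0.007 -0.001 -1.   ]
shift cm [ 0.23 -0.26  0.  ]
turn units [0.01 0.06 0.06]
```

Emit:
play_rows:
  rows:
    - [0, 0, 0.2, 0, 0, 0]
    - [0, 0, 0, 0, 0, 0]
    - [0, 0, 0, 0, 0, 0]
    - [0, 0, 0, 0, 0, 0]
    - [0, 0, 0, 0, 0, 0]
  gripper: 1

```text
t: 7.55
eef_pos: [625.5, -30.0, 128.7]
eef_rot: [1.0, -0.023, -0.0, 0.0]
force: [0.5, -0.1, -0.5]
grip_width: 0.997
```

Emit:
play_rows:
  rows:
    - [0, 0, -2, 0, 0, 0]
    - [0, 0, -3, 0, 0, 0]
    - [0, 0, -4, 0, 0, 0]
    - [0, 0, -3, 0, 0, 0]
    - [0, 0, 0, 0, 0, 0]

```text
t: 8.18
eef_pos: [625.2, -29.8, 251.9]
eef_rot: [1.0, -0.023, -0.001, 0.0]
force: [0.8, 0.1, -0.4]
grip_width: 0.996
```

```bash
python3 to.py 574.5 242.6 240 -0.8 30; python3 - <<'E'
from h import *
D=fixed("side"); S=fixed("scene")
cv2.imwrite("pics/cup2.png",np.hstack([S[0][200:400,200:460],D[0][180:380,300:560]])[:,:,::-1])
E
```

```text
t 8.18 pos [625.2 -29.8 251.9] F [ 0.8  0.1 -0.4] grip 0.996 az -2.66 z [-0.002 -0.001 -1.   ]
shift cm [ -6.32 -26.98   1.18]
turn units [ 0.09  5.02 -0.3 ]
```

View pics/cup2.png

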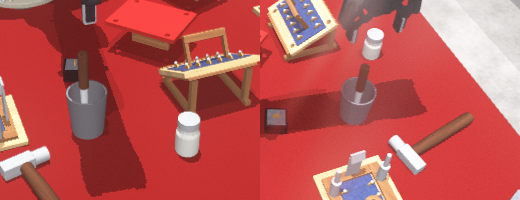

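Emit:
play_rows:
  rows:
    - [-2.25, -5.4, 0, 0, 0, 0]
    - [-2.25, -5.4, 0, 0, 0, 0]
    - [-2.25, -5.4, 0, 0, 0, 0]
    - [-2.25, -5.4, 0, 0, 0, 0]
    - [-2.25, -5.2, 0, 0, 0, 0]

```text
t: 8.9
eef_pos: [520.2, 244.2, 240.5]
eef_rot: [1.0, -0.029, -0.008, 0.004]
force: [1.3, 0.3, -0.7]
grip_width: 0.999
```

Emit:
play_rows:
  rows:
    - [0, 0, 0, 0, 1, 0]
    - [0, 0, 0, 0, 1, 0]
    - [0, 0, 0, 0, 1, 0]
    - [0, 0, 0, 0, 1, -0.3]
    - [0, 0, 0, 0, 1, 0]

```text
t: 9.52
eef_pos: [514.3, 251.1, 231.5]
eef_rot: [0.967, -0.003, 0.253, 0.014]
force: [1.0, -0.4, -0.4]
grip_width: 0.998
```

Emit:
play_rows:
  rows:
    - [0, 0, 0, 0, 0, 0]

```text
t: 9.65
eef_pos: [511.7, 251.2, 229.1]
eef_rot: [0.968, -0.001, 0.252, 0.015]
force: [0.3, -0.2, 0.3]
grip_width: 1.004
```

```bash
python3 to.py 524 242.6 206 -0.8 30;python3 - <<'E'
from h import *
print(arm.observe()["q"].round(2))
E
```

```text
t 9.65 pos [511.7 251.2 229.1] F [ 0.3 -0.2  0.3] grip 1.004 az 0.4 z [ 0.487 -0.029 -0.873]
shift cm [-0.05  0.79  2.64]
turn units [0.21 0.14 0.18]
[-1.11 -0.03  0.37  1.96  0.48  0.89 -0.98]
```

Emit:
play_rows:
  rows:
    - [0, 0.8, 2.6, 0.2, 0.14, 0.18]
    - [0, 0, 0, 0, 0, 0]

```text
t: 9.9
eef_pos: [524.3, 241.9, 205.4]
eef_rot: [0.966, -0.007, 0.257, 0.003]
force: [0.1, -0.8, 0.0]
grip_width: 0.998
```

```bash
python3 to.py 584 242.6 102 -0.8 30;python3 - <<'E'
from h import *
import pickle
w=wrist(); cv2.imwrite("pics/w3.png",w[0][:,:,::-1]); pickle.dump(w[1:],open("w3.pkl","wb"))
E
```

```text
t 9.9 pos [524.3 241.9 205.4] F [ 0.1 -0.8  0. ] grip 0.998 az -0.81 z [ 0.496 -0.009 -0.868]
shift cm [ 0.05 -0.18 11.94]
turn units [ 0.02  0.04 -0.  ]
```

View pics/w3.png

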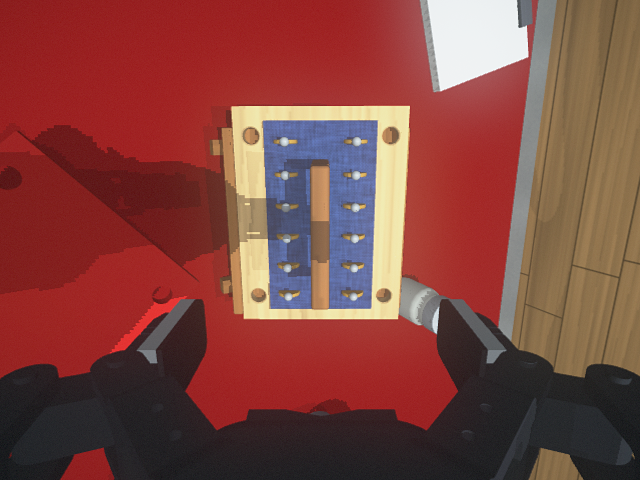

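```bash
python3 - <<'E'
from h import *
import pickle
W=pickle.load(open("w3.pkl","rb"))
P=np.array([(-52,64,10),(52,64,10),(52,-64,10),(-52,-64,10),(-65,85,10),(65,85,10),(65,-85,10),(-65,-85,10),(-6,-47,74),(6,-47,74),(-6,47,74),(6,47,74)],float)
U=np.array([(251,136),(391,135),(384,295.5),(259,295.5),(232,106.5),(410,106),(398,319),(244,319),(311.5,309),(327.5,309),(311,165),(329,165)])
f=lambda v:(proj(W,P@R.from_rotvec(v[3:]).as_matrix().T+v[:3])-U).ravel()
r=least_squares(f,[607,242,61,0,-.52,0],loss="soft_l1");v=r.x;M=R.from_rotvec(v[3:]).as_matrix()
print(v[:3].round(1),(v[:3]+M@[0,0,66]).round(1),M[:,2].round(3),R.from_matrix(M).as_euler("ZYX",degrees=True).round(2),np.sqrt(np.mean(r.fun**2)))
print(r.fun.reshape(-1,2).round(1).tolist())
E
```

```text
[607.7 242.1  60.2] [574.4 243.1 117.2] [-0.505  0.015  0.863] [ -0.69 -30.32  -0.53] 0.5807356347197472
[[0.2, -0.0], [-0.4, 0.7], [-0.2, 0.1], [-0.4, -0.2], [0.2, -0.1], [-0.3, -0.1], [0.3, -0.2], [0.4, -0.6], [-0.5, 0.6], [1.7, 0.6], [-1.3, -0.3], [0.7, -0.4]]
```

Emit:
play_rows:
  rows:
    - [0, -0.15, 3, 0, 0, 0]
    - [0, 0, 3.5, 0, 0, 0]
    - [0, 0, 3.5, 0, 0, 0]
    - [0, 0, 1.6, 0, 0, 0]
    - [0, 0, 0, 0, 0, 0]

```text
t: 10.58
eef_pos: [587.9, 249.9, 109.7]
eef_rot: [0.966, -0.006, 0.259, 0.001]
force: [-0.7, -0.1, -0.2]
grip_width: 1.0
```

```bash
python3 to.py 583.9 242.8 101.5 -0.8 30
```

```text
t 10.57 pos [587.9 249.9 109.7] F [-0.7 -0.1 -0.2] grip 1.0 az -0.71 z [ 0.5   -0.004 -0.866]
shift cm [-0.75  0.72  0.51]
turn units [-0.03  0.    0.01]
```

Emit:
play_rows:
  rows:
    - [-0.75, 0.7, 0.5, 0, 0, 0]
    - [0, 0, 0, 0, 0, 0]

```text
t: 10.82
eef_pos: [584.0, 243.5, 102.9]
eef_rot: [0.966, -0.006, 0.259, 0.0]
force: [-0.5, -0.3, 1.2]
grip_width: 1.003
```

```bash
python3 to.py 583.9 242.8 101.5 -0.8 30
```

```text
t 10.82 pos [584.  243.5 102.9] F [-0.5 -0.3  1.2] grip 1.003 az -0.71 z [ 0.5   -0.003 -0.866]
shift cm [-0.08  0.07  0.12]
turn units [-0.04 -0.    0.01]
```

Emit:
play_rows:
  rows:
    - [-0.05, 0.07, 0.1, 0, 0, 0]
    - [0, 0, 0, 0, 0, 0]
    - [0, 0, 0, 0, 0, 0]
    - [0, 0, 0, 0, 0, 0]
    - [0, 0, 0, 0, 0, 0]
  gripper: 0

```text
t: 11.45
eef_pos: [583.8, 243.9, 103.5]
eef_rot: [0.966, -0.005, 0.26, -0.001]
force: [-0.8, -0.4, 2.2]
grip_width: 0.125
```

```bash
python3 to.py 583.9 242.8 101.5 -0.8 30
```

```text
t 11.45 pos [583.8 243.9 103.5] F [-0.8 -0.4  2.2] grip 0.125 az -0.74 z [ 0.501 -0.    -0.865]
shift cm [-0.09  0.11  0.18]
turn units [-0.06 -0.01  0.01]
```

Emit:
play_rows:
  rows:
    - [0, 0, -1, 0, 0, 0]
    - [0, 0, -2, 0, 0, 0]
    - [0, 0, -3, 0, 0, 0]
    - [2, 0, -4, 0, 0, 0]
    - [2, 0, -4, 0, 0, 0]

```text
t: 12.08
eef_pos: [541.7, 239.9, 241.1]
eef_rot: [0.967, -0.005, 0.253, 0.005]
force: [0.4, 0.4, -3.4]
grip_width: 0.131
```

```bash
python3 to.py 550 240 270 -0.8 0;python3 - <<'E'
from h import *
D=fixed("side"); S=fixed("scene")
cv2.imwrite("pics/tl.png",np.hstack([S[0][120:400,320:580],D[0][100:380,250:510]])[:,:,::-1])
E
```

```text
t 12.07 pos [541.7 239.9 241.1] F [ 0.4  0.4 -3.4] grip 0.131 az -0.47 z [ 0.49  -0.012 -0.872]
shift cm [ 2.13  0.   -2.11]
turn units [ 0.06 -4.89  0.04]
```

View pics/tl.png

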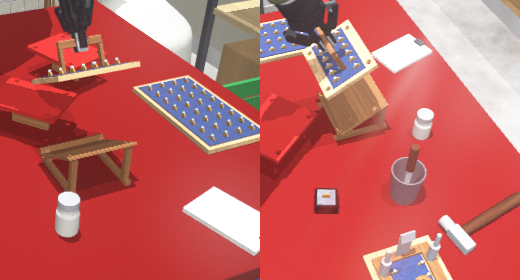

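Emit:
play_rows:
  rows:
    - [1, 0, -1.5, 0, -1, 0]
    - [0.5, 0, -1, 0, -1, 0]
    - [0, 0, 0, 0, -1, 0]
    - [0, 0, 0, 0, -1, 0]
    - [0, 0, 0, 0, -0.9, 0]

```text
t: 12.8
eef_pos: [539.5, 240.9, 270.0]
eef_rot: [1.0, -0.003, -0.01, 0.001]
force: [-0.6, -0.1, -3.9]
grip_width: 0.129
```

```bash
python3 to.py 550 -257 270 -1 0
```

```text
t 12.8 pos [539.5 240.9 270. ] F [-0.6 -0.1 -3.9] grip 0.129 az -0.39 z [-0.02  -0.002 -1.   ]
shift cm [ 1.4  49.78  0.1 ]
turn units [0.03 0.19 0.1 ]
```

Emit:
play_rows:
  rows:
    - [0.4, 3, 0, 0, 0.2, 0.1]
    - [0.2, 5, 0, 0, 0, 0]
    - [0.2, 5, 0, 0, 0, 0]
    - [0.1, 5, 0, 0, 0, 0]
    - [0.1, 5, 0, 0, 0, 0]

```text
t: 13.42
eef_pos: [543.9, 8.3, 262.1]
eef_rot: [1.0, -0.006, -0.006, 0.006]
force: [0.5, 0.8, -3.0]
grip_width: 0.132
```

Emit:
play_rows:
  rows:
    - [0, 5, 0, 0, 0, 0]
    - [0, 5, 0, 0, 0, 0]
    - [0, 5, 0, 0, 0, 0]
    - [0, 5, 0, 0, 0, 0]
    - [0, 3, 0, 0, 0, 0]

```text
t: 14.05
eef_pos: [536.3, -230.8, 259.9]
eef_rot: [1.0, -0.008, -0.01, 0.007]
force: [0.0, 0.8, -4.4]
grip_width: 0.129
```

```bash
python3 to.py 550 -257 250 -1 0
```

```text
t 14.05 pos [ 536.3 -230.8  259.9] F [ 0.   0.8 -4.4] grip 0.129 az -0.91 z [-0.02  -0.014 -1.   ]
shift cm [1.43 2.59 1.  ]
turn units [0.13 0.19 0.02]
```

Emit:
play_rows:
  rows:
    - [1.3, 2.6, 1, 0.13, 0.19, 0]
    - [0, 0, 2, 0, 0, 0]
    - [0, 0, 2, 0, 0, 0]
    - [0, 0, 1.5, 0, 0, 0]
    - [0, 0, 0, 0, 0, 0]

```text
t: 14.68
eef_pos: [544.3, -261.8, 187.9]
eef_rot: [1.0, -0.012, -0.004, 0.001]
force: [-0.7, -0.1, -4.4]
grip_width: 0.13
```

```bash
python3 to.py 549.3 -256.8 190 -1 0
```

```text
t 14.68 pos [ 544.3 -261.8  187.9] F [-0.7 -0.1 -4.4] grip 0.13 az -1.4 z [-0.009 -0.001 -1.   ]
shift cm [ 0.48 -0.51 -0.21]
turn units [ 0.01  0.08 -0.07]
```

Emit:
play_rows:
  rows:
    - [0.48, -0.5, 0, 0, 0.08, -0.07]
    - [0, 0, 0, 0, 0, 0]

```text
t: 14.92
eef_pos: [550.3, -256.2, 189.0]
eef_rot: [1.0, -0.008, 0.001, 0.001]
force: [0.2, -0.1, -3.0]
grip_width: 0.124
```

```bash
python3 to.py 549.3 -256.8 190 -1 0
python3 - <<'E'
from h import *
D=fixed("side"); S=fixed("scene"); w=wrist()
crop(S[0],75,200,170,145,4,"pics/s3.png");crop(D[0],330,290,170,150,4,"pics/d3.png")
cv2.imwrite("pics/w4.png",w[0][:,:,::-1])
E
```

```text
t 14.93 pos [ 550.3 -256.2  189. ] F [ 0.2 -0.1 -3. ] grip 0.124 az -0.89 z [ 0.002 -0.002 -1.   ]
shift cm [-0.1   0.06 -0.1 ]
turn units [ 0.02 -0.02  0.02]
```

View pics/s3.png

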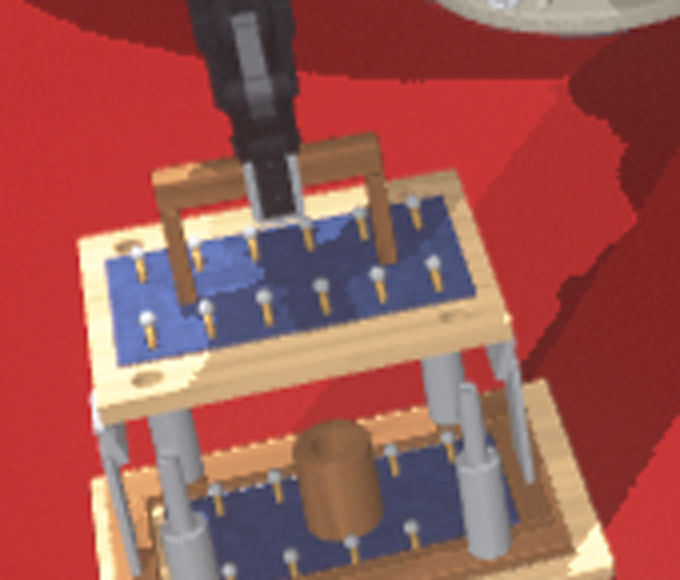

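View pics/d3.png

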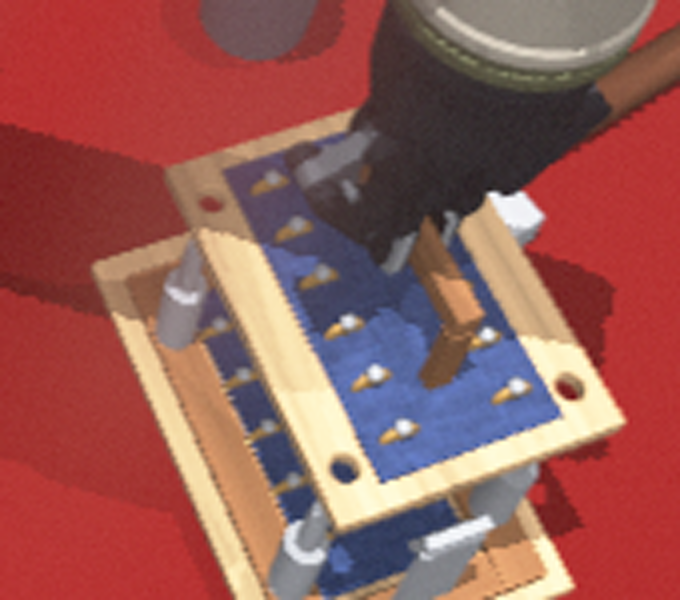

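View pics/w4.png

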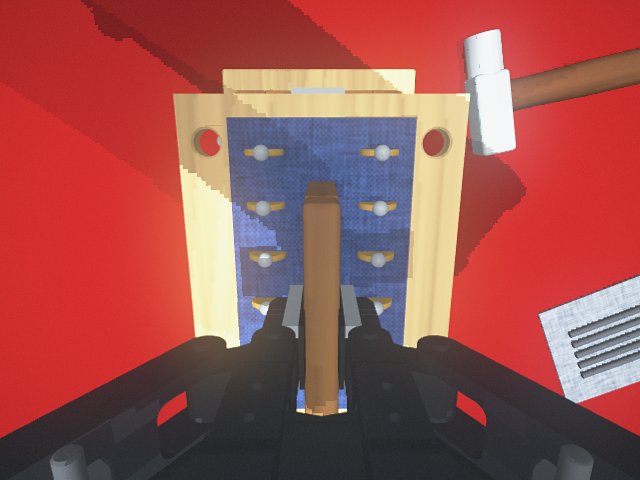

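```bash
cat > m3.py <<'E'
from h import *
import pickle
c=pickle.load(open("cams.pkl","rb"));S=c["S"];D=c["D"]
W=wrist()[1:]
s=lambda p:(75+p[0]/4-.4,200+p[1]/4-.4); d=lambda p:(330+p[0]/4-.4,290+p[1]/4-.4)
obs=[(S,p,s(a)) for p,a in [((-52,-64,10),(129,246)),((52,-64,10),(149,378)),((52,64,10),(455,316)),((-65,-85,10),(80,240)),((-65,85,10),(457,172)),((65,85,10),(510,318)),((65,-85,10),(102,408))]]
obs+=[(D,p,d(a)) for p,a in [((-52,64,10),(211,203)),((-52,-64,10),(345,468)),((52,-64,10),(570,387)),((-65,85,10),(167,170)),((-65,-85,10),(337,525)),((65,-85,10),(623,418))]]
ow=[(W,p,a) for p,a in [((-52,64,10),(209,142)),((52,64,10),(437,142)),((-65,85,10),(174,95)),((65,85,10),(470,94))]]
def fit(obs,P0=(549,-257,143),free=True):
    f=lambda v:np.concatenate([proj(o[0],R.from_rotvec(v[3:]).as_matrix()@np.array(o[1],float)+v[:3])[0]-o[2] for o in obs])
    r=least_squares(f,[*P0,0,0,0],loss="soft_l1");v=r.x
    print("under",v[:3].round(1),"rotdeg",np.degrees(v[3:]).round(2),"rms",np.sqrt(np.mean(r.fun**2)).round(2))
    return r
fit(obs);fit(obs+ow);fit(obs[:7]);fit(obs[7:])
# wrist only: 4dof level
f=lambda v:np.concatenate([proj(o[0],R.from_euler("Z",v[3]).as_matrix()@np.array(o[1],float)+v[:3])[0]-o[2] for o in ow])
r=least_squares(f,[549,-257,143,0]);print("wrist",r.x.round(2),np.degrees(r.x[3]),r.fun.round(1))
E
python3 m3.py; python3 to.py 549.3 -256.8 190 -1 0
```

```text
under [ 551.  -257.1  143.1] rotdeg [-0.69 -0.39 -0.93] rms 0.59
under [ 551.  -258.6  142.1] rotdeg [-1.62 -0.23 -1.06] rms 1.04
under [ 542.6 -257.5  137.5] rotdeg [-0.51 -0.06 -0.82] rms 0.39
under [ 554.  -254.4  136.4] rotdeg [-1.25 -1.29 -1.23] rms 0.36
wrist [ 5.5152e+02 -2.5871e+02  1.3906e+02 -1.0000e-02] -0.8528079503251338 [-0.8  1.1 -0.2  0.5  0.9 -0.9 -0.  -0.7]
t 15.12 pos [ 549.5 -257.4  188.9] F [-0.3 -0.7 -3.7] grip 0.127 az -1.0 z [ 0.001 -0.002 -1.   ]
shift cm [-0.02 -0.06 -0.11]
turn units [ 0.02 -0.01 -0.  ]
```

Tray level at under≈(551,-257.5), posts at x≈548.8; the wrist view (left hole shows a post edge at (217,142), right hole none) also says the tray sits ~2 mm too far in +x. Shift and lower to just above the tips.

Emit:
play_rows:
  rows:
    - [-0.15, 0, 1, 0, 0, 0]
    - [0, 0, 1, 0, 0, 0]
    - [0, 0, 0.4, 0, 0, 0]
    - [0, 0, 0, 0, 0, 0]

```text
t: 15.62
eef_pos: [547.5, -257.6, 162.8]
eef_rot: [1.0, -0.009, 0.0, 0.001]
force: [0.6, 0.9, -4.6]
grip_width: 0.13
```

```bash
cat > look.py <<'E'
import sys
from h import *
n=sys.argv[1]; D=fixed("side"); S=fixed("scene"); w=wrist()
crop(S[0],75,215,170,145,4,f"pics/s{n}.png");crop(D[0],330,290,170,150,4,f"pics/d{n}.png")
cv2.imwrite(f"pics/w{n}.png",w[0][:,:,::-1])
a=w[0][100:200,160:260];b=w[0][100:200,390:490]
cv2.imwrite(f"pics/wz{n}.png",cv2.resize(np.hstack([a,b])[:,:,::-1],None,fx=4,fy=4,interpolation=cv2.INTER_CUBIC))
import pickle; pickle.dump(w[1:],open(f"wc{n}.pkl","wb"))
E
python3 to.py 548.5 -257.2 165 -1 0; python3 look.py 5
```

```text
t 15.62 pos [ 547.5 -257.6  162.8] F [ 0.6  0.9 -4.6] grip 0.13 az -1.04 z [ 0.    -0.002 -1.   ]
shift cm [ 0.1  -0.04 -0.22]
turn units [ 0.02 -0.   -0.01]
```

View pics/wz5.png

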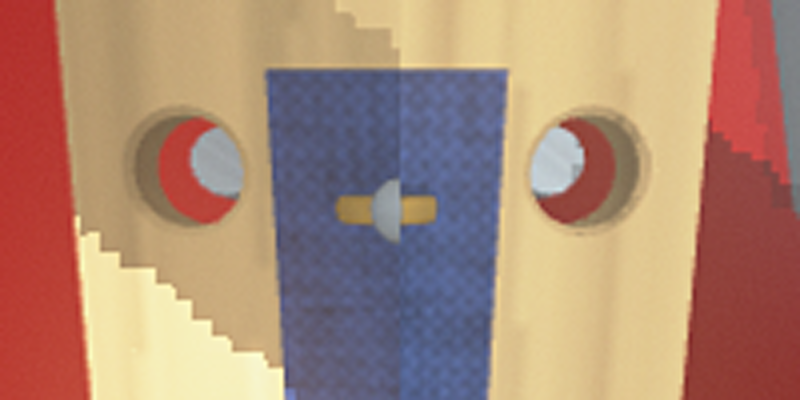

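View pics/d5.png

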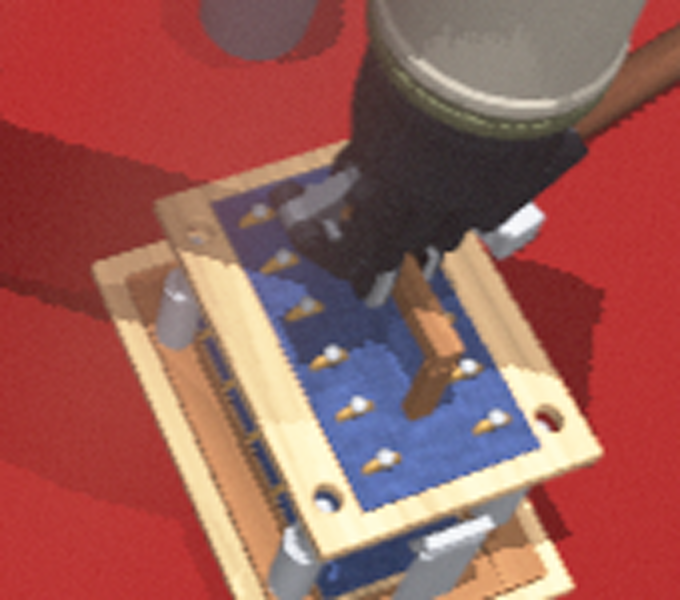

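View pics/s5.png

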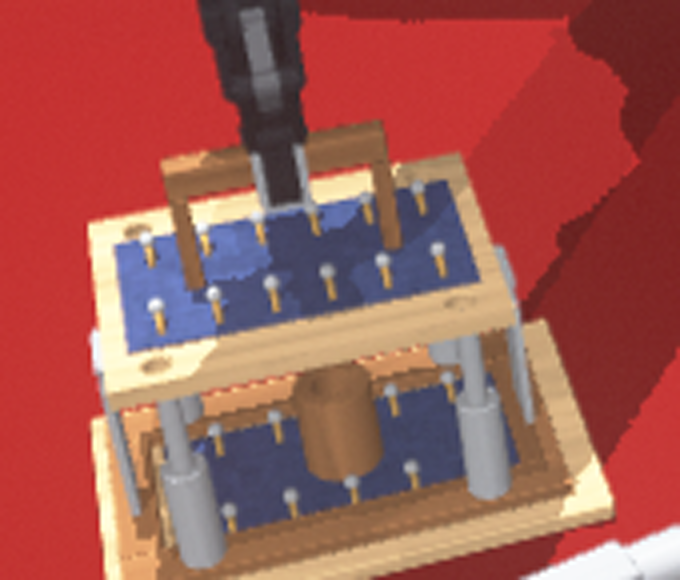

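```bash
python3 - <<'E'
from h import *
import pickle
W=pickle.load(open("wc5.pkl","rb"))
for z in (124,126,128): print(z,onz(W,(206.5,142),z).round(1),onz(W,(436.2,142),z).round(1))
for u in ((215.7,140),(428,140)): print(onz(W,u,110).round(1))
E
```

```text
124 [ 498.  -193.7  124. ] [ 602.1 -195.6  124. ]
126 [ 498.6 -193.7  126. ] [ 601.5 -195.6  126. ]
128 [ 499.2 -193.7  128. ] [ 600.9 -195.6  128. ]
[ 498.6 -193.   110. ]
[ 602.1 -194.9  110. ]
```

Symmetric tips in both holes at (216,140)/(428,140): offset only ~0.3 mm in x, ~0.7 mm in y. Lowering.

Emit:
play_rows:
  rows:
    - [0.05, -0.05, 0.3, 0, 0, 0]
    - [0, 0, 0.5, 0, 0, 0]
    - [0, 0, 0.4, 0, 0, 0]
    - [0, 0, 0, 0, 0, 0]

```text
t: 16.27
eef_pos: [548.7, -257.3, 151.1]
eef_rot: [1.0, -0.009, 0.001, 0.001]
force: [0.2, 0.0, -4.1]
grip_width: 0.127
```

```bash
python3 to.py 548 -257.2 150 -1 0; python3 look.py 6
```

```text
t 16.27 pos [ 548.7 -257.3  151.1] F [ 0.2  0.  -4.1] grip 0.127 az -1.02 z [ 0.002 -0.003 -1.   ]
shift cm [-0.07 -0.01  0.11]
turn units [ 0.02 -0.02 -0.  ]
```

View pics/wz6.png

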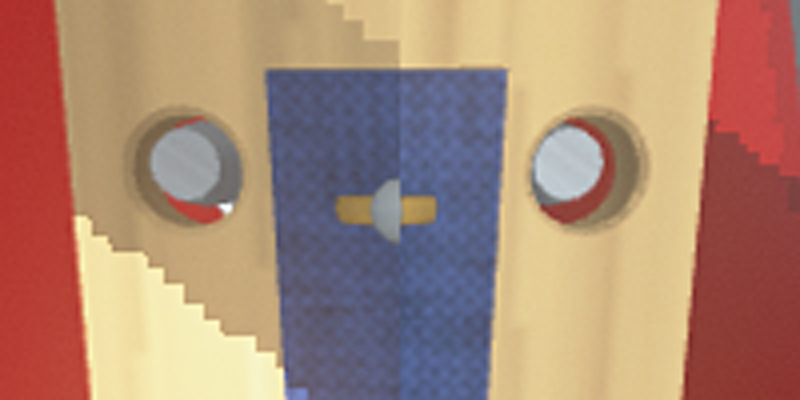

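View pics/d6.png

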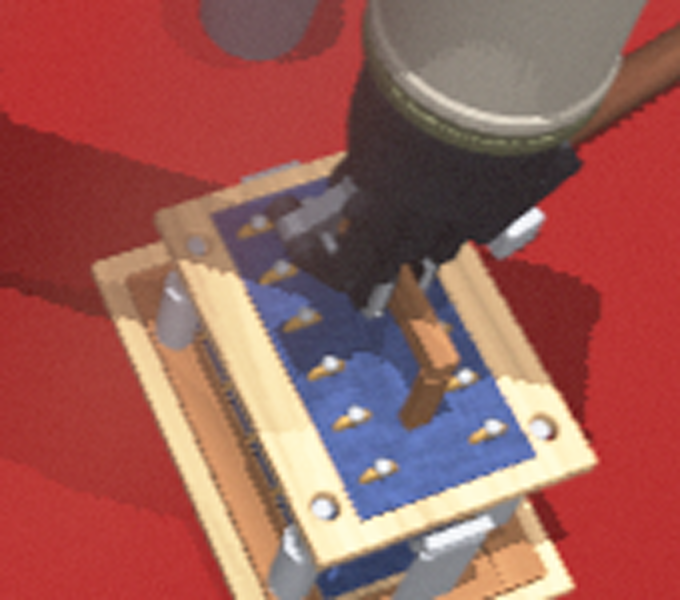

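Emit:
play_rows:
  rows:
    - [-0.1, -0.04, 0, 0, 0, 0]
    - [0, 0, 0.4, 0, 0, 0]
    - [0, 0, 0.3, 0, 0, 0]
    - [0, 0, 0, 0, 0, 0]

```text
t: 16.92
eef_pos: [548.0, -257.1, 144.4]
eef_rot: [1.0, -0.009, 0.002, 0.001]
force: [0.7, -0.2, -4.8]
grip_width: 0.128
```

```bash
python3 to.py 548 -257.2 140 -1 0; python3 look.py 7
```

```text
t 16.93 pos [ 548.  -257.1  144.4] F [ 0.7 -0.2 -4.8] grip 0.128 az -1.02 z [ 0.004 -0.003 -1.   ]
shift cm [-0.01  0.01  0.44]
turn units [ 0.03 -0.03 -0.  ]
```

View pics/wz7.png

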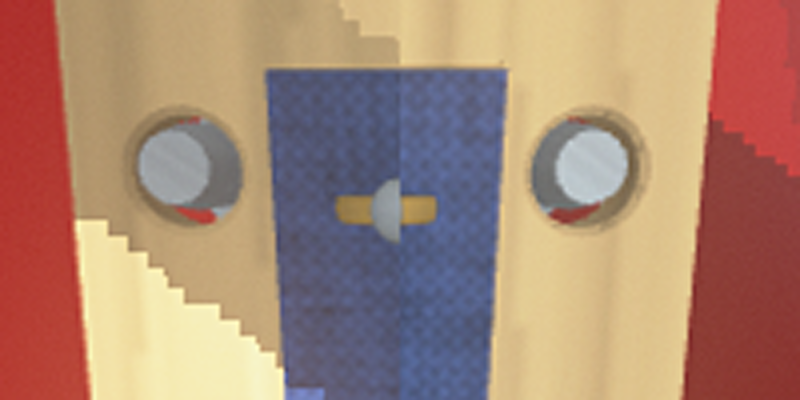

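View pics/s7.png

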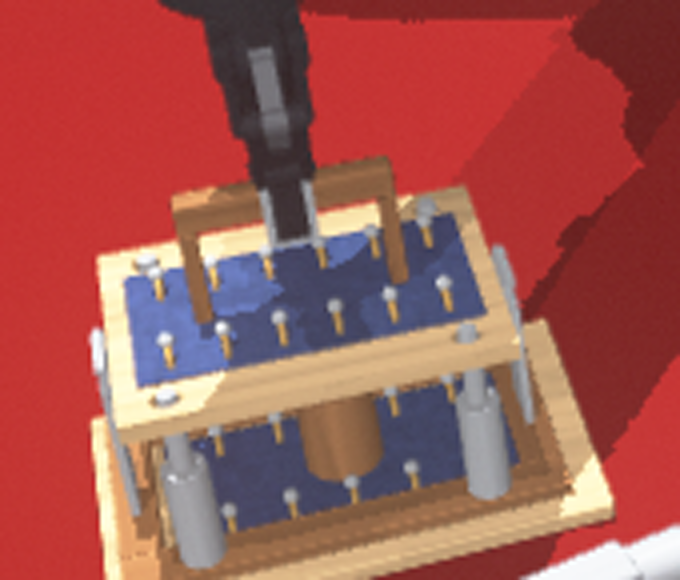

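Emit:
play_rows:
  rows:
    - [0, -0.03, 0.3, 0, 0, 0]
    - [0, 0, 0.3, 0, 0, 0]
    - [0, 0, 0.2, 0, 0, 0]

```text
t: 17.45
eef_pos: [549.1, -257.3, 137.7]
eef_rot: [1.0, -0.009, 0.003, 0.002]
force: [-1.3, 1.3, 2.2]
grip_width: 0.126
```

Emit:
play_rows:
  rows:
    - [0, 0, 0.2, 0, 0, 0]
    - [0, 0, 0.2, 0, 0, 0]

```text
t: 17.7
eef_pos: [549.5, -257.4, 134.6]
eef_rot: [1.0, -0.009, 0.004, 0.002]
force: [-3.0, 2.4, 6.2]
grip_width: 0.128
```

Emit:
play_rows:
  rows:
    - [0, 0, 0.2, 0, 0, 0]
    - [0, 0, 0.2, 0, 0, 0]

```text
t: 17.95
eef_pos: [549.6, -257.4, 131.8]
eef_rot: [1.0, -0.009, 0.004, 0.002]
force: [-4.0, 3.1, 10.1]
grip_width: 0.13
```

```bash
python3 to.py 548 -257.2 117 -1 0; python3 look.py 8
```

```text
t 17.95 pos [ 549.6 -257.4  131.8] F [-4.   3.1 10.1] grip 0.13 az -1.0 z [ 0.009 -0.003 -1.   ]
shift cm [-0.18 -0.02  1.48]
turn units [ 0.03 -0.08  0.  ]
```

View pics/s8.png

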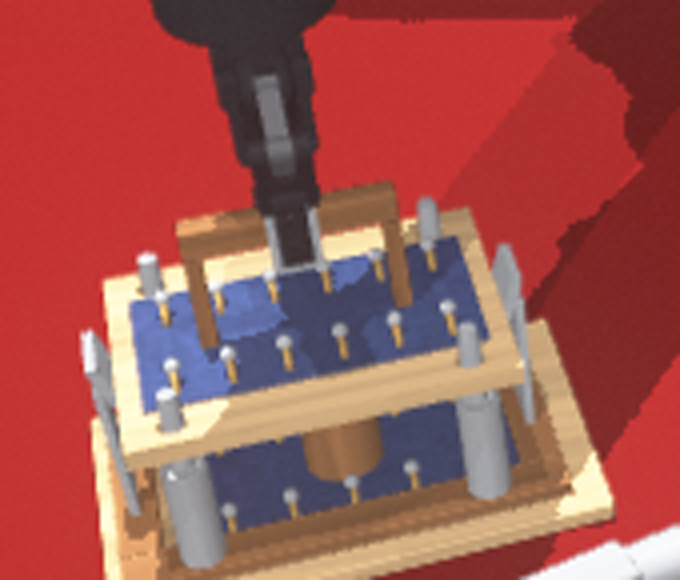

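View pics/w8.png

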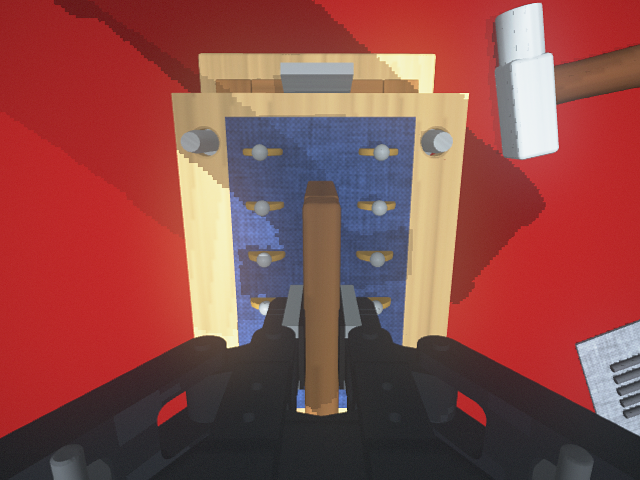

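Emit:
play_rows:
  rows:
    - [-0.12, 0, 0.1, 0, -0.06, 0]
    - [0, 0, 0.25, 0, 0, 0]
    - [0, 0, 0.25, 0, 0, 0]

```text
t: 18.48
eef_pos: [549.9, -257.1, 128.6]
eef_rot: [1.0, -0.008, 0.003, 0.001]
force: [-3.8, 2.4, 1.0]
grip_width: 0.131
```

Emit:
play_rows:
  rows:
    - [0, 0, 0.25, 0, 0, 0]
    - [0, 0, 0.25, 0, 0, 0]

```text
t: 18.73
eef_pos: [549.6, -257.2, 123.6]
eef_rot: [1.0, -0.008, 0.003, 0.001]
force: [-2.1, 1.6, 3.9]
grip_width: 0.128
```

```bash
python3 to.py 548 -257.2 117 -1 0
```

```text
t 18.73 pos [ 549.6 -257.2  123.6] F [-2.1  1.6  3.9] grip 0.128 az -0.97 z [ 0.006 -0.002 -1.   ]
shift cm [-0.17 -0.    0.66]
turn units [ 0.02 -0.06  0.01]
```

Emit:
play_rows:
  rows:
    - [-0.05, 0, 0.2, 0, -0.05, 0]
    - [0, 0, 0.25, 0, 0, 0]

```text
t: 18.98
eef_pos: [549.5, -256.5, 118.2]
eef_rot: [1.0, -0.008, 0.0, 0.001]
force: [-0.5, 2.2, -4.7]
grip_width: 0.127
```

Emit:
play_rows:
  rows:
    - [0, 0, 0.25, 0, 0, 0]
    - [0, 0, 0.2, 0, 0, 0]

```text
t: 19.23
eef_pos: [549.5, -256.7, 117.0]
eef_rot: [1.0, -0.008, 0.001, 0.0]
force: [-11.7, 8.0, 25.3]
grip_width: 0.129
```

```bash
python3 to.py 548 -257.2 117 -1 0; python3 look.py 9
```

```text
t 19.23 pos [ 549.5 -256.7  117. ] F [-11.7   8.   25.3] grip 0.129 az -0.95 z [ 0.002 -0.    -1.   ]
shift cm [-0.15  0.05 -0.  ]
turn units [ 0.   -0.02  0.01]
```

View pics/s9.png

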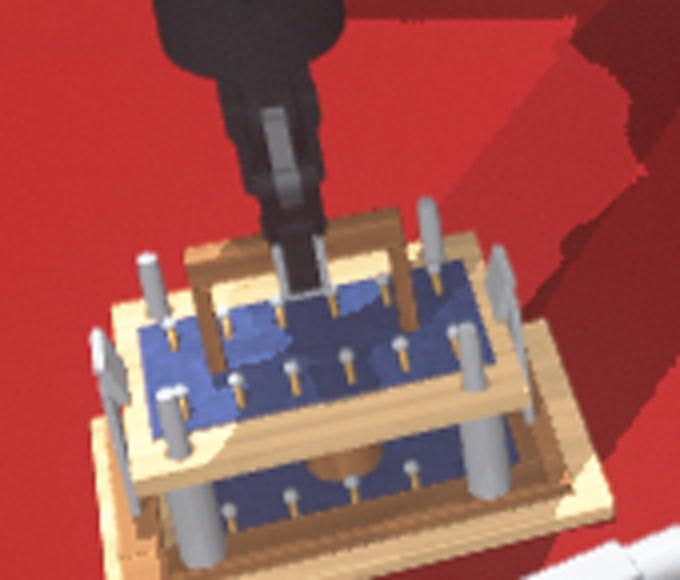

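View pics/d9.png

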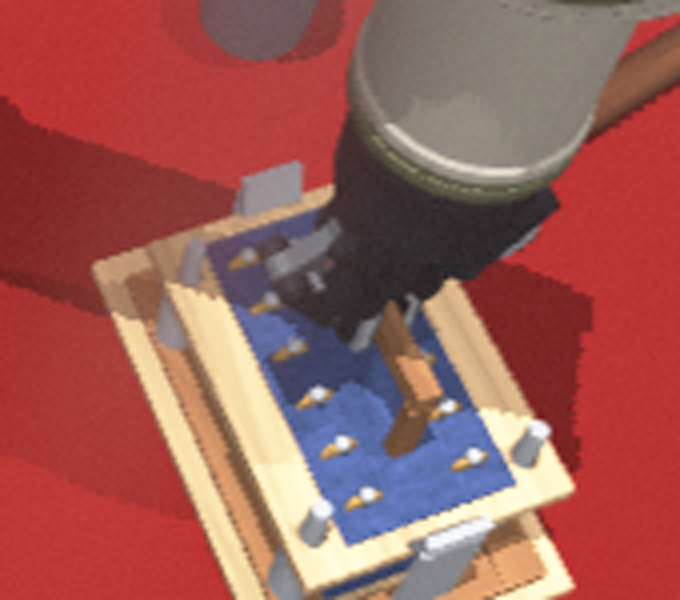

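View pics/w9.png

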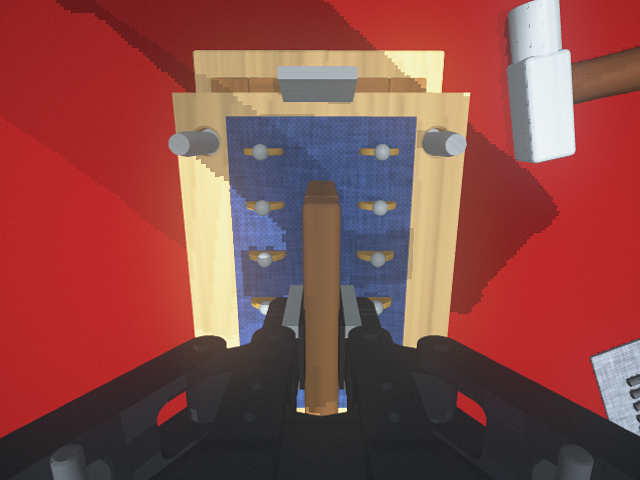

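The tray sits on the shoulders (TCP stopped at 117 → underside ≈70, hard stop after the snap). Both clip noses lie over the tray ends. Relaxing, then measuring before letting go.

Emit:
play_rows:
  rows:
    - [-0.1, 0, -0.05, 0, 0, 0]
    - [0, 0, 0, 0, 0, 0]

```text
t: 19.62
eef_pos: [548.3, -257.1, 117.2]
eef_rot: [1.0, -0.008, 0.001, 0.0]
force: [-1.3, -0.6, -1.2]
grip_width: 0.126
```

```bash
python3 to.py 548 -257.2 117 -1 0; cat > m4.py <<'E'
from h import *
import pickle
c=pickle.load(open("cams.pkl","rb"));S=c["S"];D=c["D"]
s=lambda p:(75+p[0]/4-.4,215+p[1]/4-.4); d=lambda p:(330+p[0]/4-.4,290+p[1]/4-.4)
obs=[(S,p,s(a)) for p,a in [((-65,-85,10),(112,303)),((-65,85,10),(476,234)),((65,85,10),(528,381)),((65,-85,10),(133,482))]]
obs+=[(D,p,d(a)) for p,a in [((-65,85,10),(150,245)),((-65,-85,10),(312,590)),((65,-85,10),(577,488))]]
f=lambda v:np.concatenate([proj(o[0],R.from_rotvec(v[3:]).as_matrix()@np.array(o[1],float)+v[:3])[0]-o[2] for o in obs])
r=least_squares(f,[549,-257,70,0,0,0]);print(r.x[:3].round(1),np.degrees(r.x[3:]).round(2),r.fun.round(1))
E
python3 m4.py
```

```text
t 19.62 pos [ 548.3 -257.1  117.2] F [-1.3 -0.6 -1.2] grip 0.126 az -0.97 z [ 0.002 -0.001 -1.   ]
shift cm [-0.03  0.01  0.02]
turn units [ 0.01 -0.02  0.  ]
[ 551.  -257.2   73.1] [ 0.1  -0.81 -0.84] [-0.1  1.1 -0.4 -1.   0.5  1.1 -0.1 -0.9 -0.2 -0.3 -0.4  0.2  0.5 -0. ]
```

Emit:
play_rows:
  rows:
    - [0, 0, 0, 0, 0, 0]
    - [0, 0, 0, 0, 0, 0]
    - [0, 0, 0, 0, 0, 0]
    - [0, 0, 0, 0, 0, 0]
  gripper: 1

```text
t: 20.12
eef_pos: [548.6, -257.6, 116.7]
eef_rot: [1.0, -0.009, 0.001, 0.001]
force: [-0.1, -0.6, -0.2]
grip_width: 0.961
```

Emit:
play_rows:
  rows:
    - [0, 0, -2, 0, 0, 0]
    - [0, 0, -4, 0, 0, 0]
    - [0, 0, -5, 0, 0, 0]
    - [0, -5, -3, 0, 0, 0]
    - [0, -5, 0, 0, 0, 0]

```text
t: 20.75
eef_pos: [549.1, -161.5, 267.2]
eef_rot: [1.0, -0.014, 0.003, 0.003]
force: [-0.0, 0.2, -1.6]
grip_width: 1.001
```

Emit:
play_rows:
  rows:
    - [0, -5, 0, 0, 0, 0]
    - [0, 0, 0, 0, 0, 0]

```text
t: 21.0
eef_pos: [551.7, -105.6, 270.7]
eef_rot: [1.0, -0.011, 0.005, 0.001]
force: [0.1, -0.5, 0.6]
grip_width: 1.002
```

```bash
python3 to.py 548 -257.2 117 -1 0; python3 look.py 10; python3 - <<'E'
from h import *
S=fixed("scene");cv2.imwrite("pics/send.png",S[0][:,:,::-1])
D=fixed("side");cv2.imwrite("pics/dend.png",D[0][:,:,::-1])
E
```

```text
t 21.0 pos [ 551.7 -105.6  270.7] F [ 0.1 -0.5  0.6] grip 1.002 az -1.25 z [ 0.011 -0.003 -1.   ]
shift cm [-0.21 15.12 15.42]
turn units [ 0.03 -0.1  -0.04]
```

View pics/s10.png

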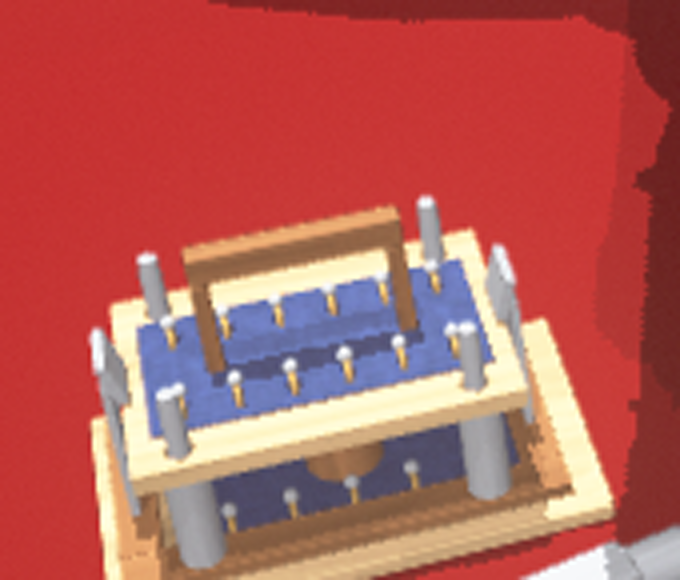

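View pics/d10.png

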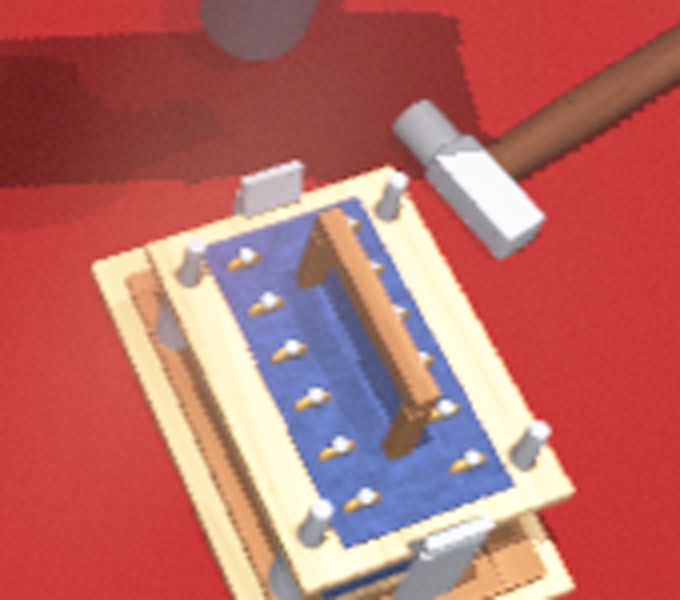

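View pics/w10.png

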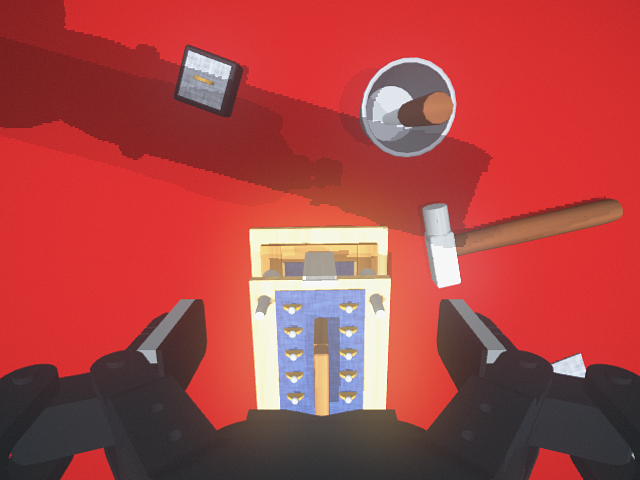

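View pics/send.png

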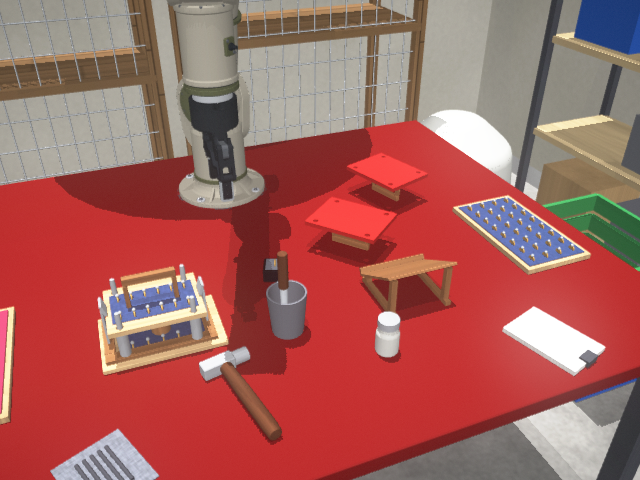

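```bash
python3 - <<'E'
from h import *
import pickle
c=pickle.load(open("cams.pkl","rb"));S=c["S"];D=c["D"]
s=lambda p:(75+p[0]/4-.4,215+p[1]/4-.4); d=lambda p:(330+p[0]/4-.4,290+p[1]/4-.4)
for n,a,b in [("lo-y",(111,304),(312,592)),("lo+y",(475,232),(148,244)),("hi+y",(526,381),(387,168)),("hi-y",(133,482),(577,488)),("tip--",(148,258),(320,509)),("tip+-",(168,392),(539,428)),("tip-+",(427,202),(193,245)),("tip++",(467,330),(398,178))]:
    p,e=tri([S,D],[s(a),d(b)]);print(n,p.round(1),np.round(e,1))
E
```

```text
lo-y [ 484.5 -341.7   83.6] [0.6 0.6]
lo+y [ 487.  -171.    81.1] [0.3 0.3]
hi+y [ 613.  -174.4   83.7] [0.2 0.2]
hi-y [ 614.7 -342.9   82.1] [0.4 0.4]
tip-- [ 494.9 -320.   111.7] [0.3 0.3]
tip+- [ 599.4 -321.7  112.7] [0.2 0.2]
tip-+ [ 497.  -192.1  111.2] [0.6 0.6]
tip++ [ 602.4 -194.2  111.5] [1. 1.]
```

```bash
python3 - <<'E'
from rig import arm
print(arm.hand_in()); print(arm.observe()["t"])
E
```

```text
the job is handed in; nothing more can be done
None
the job is handed in; nothing more can be done
```

I moved the stick from its holder to the tool cup, then seated the ring tray on the four posts past both spring clips. I let go of both, backed the gripper clear and handed in at about 21 s of the 67 s allowed. No verdict was reported.

- **Tray position:** its underside is about 70 to 71 mm above the stand's origin. Its top measures about 29 mm below the post tips, against 30 mm expected. Its centre is about 4.5 mm off in y, which is the frame's own shift, and x is within about 1 mm.
- **Seating:** the wrist force dropped when the clips snapped over, then rose sharply at a firm stop. Both clips lie over the tray's ends in the last pictures.
- **Peak force:** at that stop the wrist read about 25 N vertically (about 29 N over all directions) for a moment, against your "about 25 N" advice and the 80 N limit. I relaxed it at once.
- **Stick and bystanders:** the stick stands in the cup, leaning on its rim. The hammer, ring box, jar and red look-alikes look unmoved in the last pictures; I did not measure them.
- **One disagreement:** while I still held the tray, an earlier camera fit put the underside at 73 mm. The fixed cameras read 1 to 2 mm high on the posts too, so I relied on the height relative to the post tips.

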